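Cap, lock and hang the reception lanterns

TASK

Make up a lantern for every coloured cap on the table: set the cap over the T-bar of any lantern body in the wooden tray, push it down against its spring and give it a quarter-turn clockwise so that it locks, then lift the lantern out by its handle and hang it by that handle on a free hook of the stand, one lantern to a hook, hanging still. Leave a body that gets no cap standing in its tray cell, and do not disturb the gift boxes, bottle, dish and tin.

Things in the scene. Friction and masses are not known exactly. Their poses are not given: they have to be found in the camera images.
- tray: Fixed light-wood tray with three square cells in a row along its x axis, cell centres at x = -81, 0, +81 mm; each cell 75 mm square inside, floor 6 mm above the table, walls 32 mm high. Origin under its centre, on the table.
- body_p: Loose lantern body (about 0.25 kg) standing in a tray cell: 70 x 70 mm square glass box with wooden edges, 80 mm high, a brass T-bar on its top (see body_p_top). Origin: centre of the underside, z up. The bodies are alike and any cap fits any body. The cell's walls keep it from turning (about 2 mm play all round).
- body_p_top (a point): Centre of the flat top of body_p, 80 mm above its underside, where the brass T-bar rises: a stem 12 mm across and 12 mm high, and on it a crossbar 40 mm long (along the body's x axis), 12 mm wide and 6 mm thick, its top 98 mm above the underside. Crossbars of different bodies may point different ways.
- body_q: Loose lantern body (about 0.25 kg) standing in a tray cell: 70 x 70 mm square glass box with wooden edges, 80 mm high, a brass T-bar on its top (see body_p_top). Origin: centre of the underside, z up. The bodies are alike and any cap fits any body. The cell's walls keep it from turning (about 2 mm play all round).
- body_q_top (a point): Centre of the flat top of body_q, 80 mm above its underside, where the brass T-bar rises: a stem 12 mm across and 12 mm high, and on it a crossbar 40 mm long (along the body's x axis), 12 mm wide and 6 mm thick, its top 98 mm above the underside. Crossbars of different bodies may point different ways.
- body_r: Loose lantern body (about 0.25 kg) standing in a tray cell: 70 x 70 mm square glass box with wooden edges, 80 mm high, a brass T-bar on its top (see body_p_top). Origin: centre of the underside, z up. The bodies are alike and any cap fits any body. The cell's walls keep it from turning (about 2 mm play all round).
- body_r_top (a point): Centre of the flat top of body_r, 80 mm above its underside, where the brass T-bar rises: a stem 12 mm across and 12 mm high, and on it a crossbar 40 mm long (along the body's x axis), 12 mm wide and 6 mm thick, its top 98 mm above the underside. Crossbars of different bodies may point different ways.
- cap_red: Loose square red cap (0.13 kg; may be absent), 64 x 64 mm and 34 mm high, with a rigid steel arch handle on top. Origin: centre of its flat underside, z up. The arch stands in the cap's xz plane: 44 mm wide outside along x, 9 mm thick along y, top 85 mm above the underside, opening 30 mm wide and 44 mm high (34 to 78 mm above the underside). Locking: see the crown points.
- cap_red_crown (a point): Middle of the underside of the handle's top bar on cap_red, 78 mm above the cap's underside. All caps: the underside has a slot 48 x 17 mm, long along the cap's x axis, to a sprung bayonet socket. Handle parallel to the crossbar, the cap drops over the bar and rests on its spring, underside 12 mm above the body's top. Push down 12 mm till they meet (2.5 N rising to 7.3 N).
- cap_green: Loose square green cap (0.13 kg; may be absent), 64 x 64 mm and 34 mm high, with a rigid steel arch handle on top. Origin: centre of its flat underside, z up. The arch stands in the cap's xz plane: 44 mm wide outside along x, 9 mm thick along y, top 85 mm above the underside, opening 30 mm wide and 44 mm high (34 to 78 mm above the underside). Locking: see the crown points.
- cap_green_crown (a point): Middle of the underside of the handle's top bar on cap_green, 78 mm above the cap's underside. All caps: held pushed down, the cap turns 90 degrees clockwise seen from above, to a stop (it will not turn the other way). Let up, the spring lifts it 6 mm into a notch.
- cap_blue: Loose square blue cap (0.13 kg; may be absent), 64 x 64 mm and 34 mm high, with a rigid steel arch handle on top. Origin: centre of its flat underside, z up. The arch stands in the cap's xz plane: 44 mm wide outside along x, 9 mm thick along y, top 85 mm above the underside, opening 30 mm wide and 44 mm high (34 to 78 mm above the underside). Locking: see the crown points.
- cap_blue_crown (a point): Middle of the underside of the handle's top bar on cap_blue, 78 mm above the cap's underside. All caps: locked, the underside stands 6 mm above the body's top, handle square to the crossbar, and the whole lantern lifts by the handle.
- stand: Fixed dark-wood hanging stand: beam 360 mm long along its y axis, 24 mm square, centred 250 mm high over the origin, on two posts at y = -170 and +170 mm. Three steel hooks on the beam point along its -x axis (towards the robot) at y = -120, 0, +120 mm. Origin on the table under the beam's middle.
- hook_right (a point): Resting place on the right hook (as the robot sees it): top of the round 8 mm bar, 250 mm above the table, 72 mm from the beam's centre line. Axes as the stand's: the hook points along -x, its tip is 20 mm further along -x and turns up to 14 mm above this point; the bar is free for 55 mm behind it.
- hook_middle (a point): Resting place on the middle hook (as the robot sees it): top of the round 8 mm bar, 250 mm above the table, 72 mm from the beam's centre line. Axes as the stand's: the hook points along -x, its tip is 20 mm further along -x and turns up to 14 mm above this point; the bar is free for 55 mm behind it.
- hook_left (a point): Resting place on the left hook (as the robot sees it): top of the round 8 mm bar, 250 mm above the table, 72 mm from the beam's centre line. Axes as the stand's: the hook points along -x, its tip is 20 mm further along -x and turns up to 14 mm above this point; the bar is free for 55 mm behind it.
- gift_black: Black gift box 95 x 75 x 60 mm. Loose bystander; origin at the centre of its underside.
- gift_tan: Small tan gift box 70 x 55 x 35 mm with a bow, in front of the tray. Loose bystander; origin at the centre of its underside.
- gift_wood: Light wooden gift box 100 x 80 x 70 mm. Loose bystander; origin at the centre of its underside.
- wine: Upright wine bottle 300 mm high, 74 mm across. Loose bystander; origin at the centre of its underside.
- dish: Round foil dish 150 mm across, 35 mm high. Loose bystander; origin at the centre of its underside.
- tin: Flat steel tin 85 x 55 x 22 mm. Loose bystander; origin at the centre of its underside.
Things that resemble listed ones, but are neither listed nor needed, are in the scene too. Of the things like the cap_blue, leave any that is orange; of the rest the larger one is meant. What is shaped like the cap_green but pink is not meant.

How it is judged:
By the outcome, as a careful person would: the job done as asked, in the order asked, and still so for the second after the job is handed in, with the robot touching nothing.
Of cap_red, cap_green, cap_blue only 2 to 3 are there at a start; the rules pass over those that are not, and their reading is None.
At some moment in a run one of cap_red, cap_green, cap_blue may be knocked a few centimetres aside while the robot is not near it.
It also fails if it takes over 210 s, if anything falls off the work surface, if the arm or the gripper's body presses on something with over 40 N, if the wrist force passes 120 N, or if a joint passes its speed limit or range.

ROBOT

A 6-joint arm with a two-finger parallel gripper is mounted at the origin on the work surface. World frame = base frame: x ahead of the robot, y to its left, z up, the work surface at z = 0. Lengths are in mm, angles in rad, forces in N, time in s.
With the tool pointing down it reaches from about 300 to 775 mm from the base axis. Payload 14.6 kg.
Tool frame: the origin (TCP) lies between the finger pads; the fingertips stand 8 mm ahead of it and the grasp point (between the pads) lies 11 mm behind it; z points along the fingers, y is the direction in which the jaws open and shut (so a half turn about z gives the same grasp; the last joint's range is limited). The gripper opens to 94 mm and grips with 3 to 60 N. Pads are 16 mm wide; open, the fingers measure 119 mm over their backs; the gripper's body (75 mm by 177 mm) begins 78 mm behind the grasp point.
Start: joints at [1.259, 0.3, 1.521, -0, 1.321, -0.067], TCP at [133.297, 533.593, 213.446] pointing down, gripper open.
Joint ranges: [-3.03, 3.03], [-0.79, 2.21], [0.23, 2.52], [-1.04, 4.18], [0, 3.07], [-2.55, 2.55]. Speed limits (rad/s): [2.22, 2.22, 2.57, 3.14, 3.14, 3.14].

INTERFACE

Orientations are given as [roll, pitch, yaw] about the fixed x, y, z axes, in that order (R = Rz(yaw) Ry(pitch) Rx(roll)).
In Python, from cell import manip gives the robot as it stands. The module is installed in compiled form; this text tells all that it offers.
- The arm moves only by the tool send_rows, never from a script. Its argument "series" is a list that holds one entry, the list of rows, each a list of 5 numbers: the opening, from 0 (shut) to 1 (fully open), then the shift along the tool's x, y, z in mm, then the turn about the tool's z in degrees. In form: [[[gripper, dx, dy, dz, roll], ...]]. A call has 1 to 10 rows; each row is the pose to reach, as a shift and turn from the pose commanded when the call began, along the tool's axes at that moment; what a row does not reach only later rows make up. A row lasts 1/10 s, in which the tool goes at most 50 mm and 8.59 degrees, less where a joint would pass 70% of its speed; a pose out of reach is approached as far as the arm can. A call with a gripper value outside its range is refused whole. The fingers move at their own pace and stop on an object; "newtons" is the grip in N (left out, the last holds). Time passes only in rows, so rows that repeat a pose let the fingers close. It gives the time, the measured TCP pose, the force and the opening at its end, in the units of the state.
- manip.read_state(): the state, without advancing time (a new reading comes with each control period).
- manip.camera(name): name is "scene" or "side" or "wrist"; returns a dict with "img" (420x560x3 uint8, red, green, blue), "vfov" (degrees; the focal length in pixels is half the picture's height over the tangent of half this angle, whatever the lens; pixels are square), "cx", "cy" (the principal point, pixels), "pose" (4x4, takes a point from camera to world coordinates); the wrist camera has in their place "T_tool_cam" (4x4, takes a point from camera to tool coordinates, whose origin is the TCP and whose axes are the flange's). Camera axes: x right, y down, z forward; pixel columns grow to the right and rows downward; lengths in mm; the calibration is good to about 2 mm. A picture is of the moment at which its call begins: read the wrist's pose just before it. There is no depth.
- manip.sign_off(): hands the job in, once; it reports no verdict.
Trained networks look in a picture, given as the dict that the camera call returned (one of the last four; its "shot" number tells which), for a name from the list of things; names that differ only in an ending like _2 or _b are one class to them, and where a whole thing is asked for, a point or a joint stands for the part that bears it (a point fixed in the world has none). Each returns a list of dicts, best first, with "conf" (0 to 1); they miss things now and then, are a little off and sometimes report something else, mostly with a low value. They report only what shows in the picture. A call takes as long as a camera call. They do not tell look-alikes from the thing itself.
- manip.find_in(target, picture): "rect" ([left, top, width, height] in pixels, round what is visible of it).
- manip.silhouettes(target, picture): "pixels" (420x560 bool, what is visible of it) and "rect" ([left, top, width, height] in pixels, round what is visible of it).
The state is a dict: "clock": time; "joints": joint angles; "qd": joint speeds; "effort": joint torques, N m; "eef_pos": TCP position; "eef_rot": TCP orientation; "wrist_force": force on the tool from outside, world axes, zero at the start; "moment": the same for the moment, N m; "finger_gap": finger opening in mm.
Only numpy, scipy, OpenCV 4.12 (cv2) and the standard library are available. Lean on these libraries where they do the work, as an engineer would, in place of code of your own. Each camera call takes 0.05 s, during which the arm holds its last target. There are 200 camera calls.

## Working session

There is one attempt and no reset: what is moved stays moved. The work goes in short steps, Python scripts to look and compute and a tool call to move; the robot and the scene stay as the last step left them, time stands still between calls to the robot, and variables do not carry over. Pictures are saved under pics/ and viewed, about 12 in all and at most 16, crops included, and the job is handed in when it is done.

Besides the shell and the picture viewer there is one more tool, called as name([rows], argument=value, ...), one row to a line, values as JSON. send_rows: Moves the arm, as the interface text tells. Its arguments: {"type":"object","properties":{"series":{"type":"array"},"newtons":{"type":"number"}},"required":["series"]}

```bash
mkdir -p pics; ls
python3 - <<'E'
from cell import manip
import cv2
s=manip.read_state();print({k:(v if not hasattr(v,'tolist') else v.tolist()) for k,v in s.items()})
for n in ["scene","side","wrist"]:
    c=manip.camera(n);cv2.imwrite(f"pics/{n}0.png",c["img"][:,:,::-1]);print(n,c["vfov"],c["cx"],c["cy"],c.get("pose",c.get("T_tool_cam")))
    for t in ["cap_red","cap_green","cap_blue","body_p","stand","tray"]:
        print(t,[(d["rect"],round(d["conf"],2)) for d in manip.find_in(t,c)])
E
```

```text
pics
{'clock': 0.0, 'joints': [1.2594012931526333, 0.30044140272835895, 1.5215699394763698, 4.0793320066633525e-06, 1.3206540808333969, -0.06659551792387597], 'qd': [0.0019015784972629278, -0.0002370691080389668, -0.0005206973823244109, 0.00108898250641169, -0.0017534278282682044, 0.0002372858474718531], 'effort': [0.00038282872083073016, -53.18113088607788, -35.27264356613159, 0.07080915849655867, 0.024524235050193965, -7.369478680629982e-05], 'eef_pos': [133.22568106888156, 533.3763261292504, 212.90731556756703], 'eef_rot': [-3.1405225250483575, -7.533135603243757e-05, 2.8967920856391842], 'wrist_force': [0.2781101378321926, -0.2837280454162451, -0.44873237282761147], 'moment': [-0.04509541905650647, 0.007824000888694251, -0.0032841964454114097], 'finger_gap': 94.14107772091727}
scene 46.41825014003543 286.3650964307615 203.80306380628616 [[-7.72097923e-01  3.43029459e-01 -5.34972510e-01  1.36401720e+03]
 [ 6.35484749e-01  4.23227374e-01 -6.45784580e-01  1.04705040e+03]
 [ 4.89187573e-03 -8.38575804e-01 -5.44762967e-01  1.08341181e+03]
 [ 0.00000000e+00  0.00000000e+00  0.00000000e
[... 1118 characters left out ...]
8], 0.66), ([258.8, 159.1, 31.8, 29.9], 0.66), ([235.4, 165.1, 32.0, 30.3], 0.55)]
stand [([312.0, 133.1, 99.5, 156.7], 0.97), ([237.1, 163.2, 29.4, 33.9], 0.27)]
tray [([210.2, 183.2, 80.6, 30.5], 0.78), ([214.4, 172.4, 30.7, 31.3], 0.36)]
wrist 68.84295410482491 280.0458233826583 209.5787535265222 [[ 8.71141305e-04 -9.61691149e-01 -2.74133862e-01  7.97706409e+01]
 [ 9.99999297e-01  1.05825002e-03 -5.34662110e-04 -2.44505620e-01]
 [ 8.04281985e-04 -2.74133204e-01  9.61691395e-01 -1.72802376e+02]
 [ 0.00000000e+00  0.00000000e+00  0.00000000e+00  1.00000000e+00]]
cap_red []
cap_green []
cap_blue []
body_p [([133.1, 380.7, 37.7, 30.0], 0.78)]
stand []
tray [([145.1, 360.0, 45.2, 51.5], 0.96)]
```

Run:
```python
import cv2,numpy as np
a=cv2.imread("pics/side0.png")[110:420,180:440];b=cv2.imread("pics/scene0.png")[140:330,170:400]
cv2.imwrite("pics/v1.png",cv2.resize(a,None,fx=1.93,fy=1.93,interpolation=3))
cv2.imwrite("pics/v2.png",cv2.resize(b,None,fx=3,fy=3,interpolation=3))
```

```text
(no output)
```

View pics/v1.png

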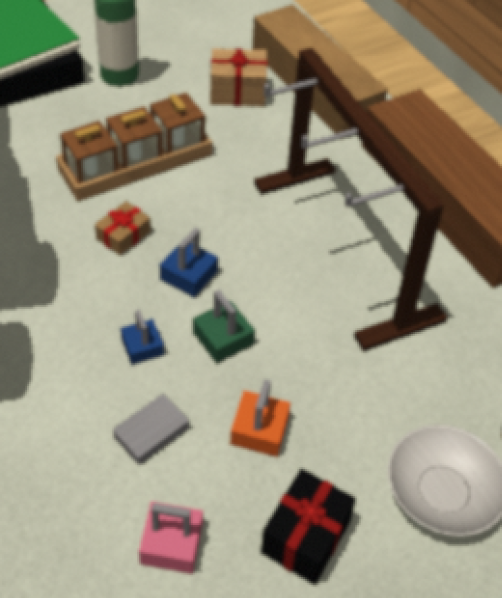

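View pics/v2.png

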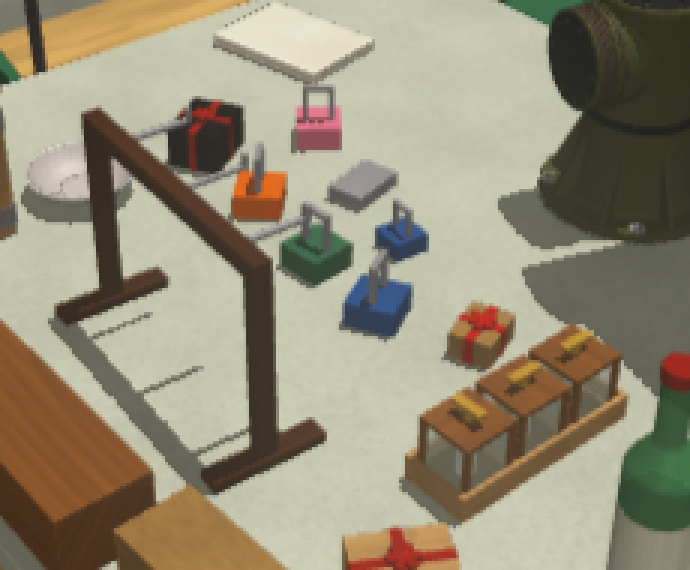

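```bash
cat > h.py <<'E'
from cell import manip
import cv2,numpy as np
from scipy.spatial.transform import Rotation as R
from scipy.optimize import minimize
def shot(n):
    s=manip.read_state();c=manip.camera(n)
    c["f"]=210/np.tan(np.radians(c["vfov"]/2))
    if n=="wrist":
        T=np.eye(4);T[:3,:3]=R.from_euler("xyz",s["eef_rot"]).as_matrix();T[:3,3]=s["eef_pos"]
        c["pose"]=T@c["T_tool_cam"]
    return c
def proj(c,P):
    p=(np.asarray(P,float)-c["pose"][:3,3])@c["pose"][:3,:3]
    return p[:,:2]/p[:,2:]*c["f"]+[c["cx"],c["cy"]]
def onplane(c,uv,z):
    d=c["pose"][:3,:3]@[(uv[0]-c["cx"])/c["f"],(uv[1]-c["cy"])/c["f"],1]
    o=c["pose"][:3,3];return o+d*(z-o[2])/d[2]
def box(x0,x1,y0,y1,z0,z1): return np.array([[x,y,z] for x in(x0,x1) for y in(y0,y1) for z in(z0,z1)],float)
CAP=[box(-32,32,-32,32,0,34),box(-22,-15,-4.5,4.5,34,85),box(15,22,-4.5,4.5,34,85),box(-22,22,-4.5,4.5,78,85)]
BODY=[box(-35,35,-35,35,0,80),box(-6,6,-6,6,80,92),box(-20,20,-6,6,92,98)]
TRAY=[box(-122,122,-41,41,0,32)]
HOOKS=[box(-12,12,-180,180,238,262)]+[box(-92,-12,y-4,y+4,242,250) for y in(-120,0,120)]
def place(x,y,a,z=0): 
    T=R.from_euler("z",a).as_matrix()
    return lambda P:P@T.T+[x,y,z]
def render(c,boxes,pose):
    m=np.zeros((840,1120),np.uint8)
    for b in boxes: cv2.fillConvexPoly(m,cv2.convexHull((proj(c,pose(b))*2).round().astype(np.int32)),1)
    return m>0
def fit(views,boxes,x0,y0,a0s,z=0):
    # views: list of (cam,mask)
    big=[(c,cv2.resize(m.astype(np.uint8),(1120,840),interpolation=1)>0) for c,m in views]
    def cost(v):
        t=0
        for c,m in big:
            r=render(c,boxes,place(v[0],v[1],v[2]/30,z));t+=1-(r&m).sum()/max((r|m).sum(),1)
        return t/len(big)
    best=None
    for a in a0s:
        s=[[x0,y0,a*30],[x0+15,y0,a*30],[x0,y0+15,a*30],[x0,y0,a*30+8]]
        o=minimize(cost,[x0,y0,a*30],method="Nelder-Mead",options=dict(initial_simplex=s,xatol=.1,fatol=1e-4,maxiter=150))
        if best is None or o.fun<best[0]: best=(o.fun,o.x[0],o.x[1],o.x[2]/30)
    return best
def tooldelta(s,x,y,z,yaw):
    """tool shift + roll(deg) to go to world x,y,z with tool-x yaw (mod pi), nearest options"""
    M=R.from_euler("xyz",s["eef_rot"]).as_matrix();d=M.T@(np.array([x,y,z])-s["eef_pos"])
    dy=-np.degrees(yaw-s["eef_rot"][2]);return d.round(1),[round((dy+k+540)%360-180,1) for k in(0,180)]
E
python3 - <<'E'
from h import *
for n in ["scene","side"]:
    c=shot(n)
    for t,z in [("cap_green",30),("cap_blue",30),("body_p",45),("tray",16)]:
        for d in manip.find_in(t,c):
            l,tp,w,h=d["rect"];print(n,t,round(d["conf"],2),[int(v) for v in d["rect"]],onplane(c,(l+w/2,tp+h/2),z)[:2].round())
E
```

```text
scene cap_green 0.61 [257, 204, 31, 28] [ 432. -155.]
scene cap_green 0.55 [268, 167, 20, 20] [ 227. -381.]
scene cap_blue 0.66 [283, 223, 23, 24] [441. -20.]
scene cap_blue 0.66 [248, 187, 17, 25] [ 403. -295.]
scene body_p 0.97 [346, 251, 30, 30] [390. 260.]
scene body_p 0.79 [326, 258, 32, 28] [460. 243.]
scene body_p 0.71 [308, 269, 38, 34] [546. 260.]
scene body_p 0.68 [283, 310, 42, 42] [720. 353.]
scene tray 0.93 [303, 269, 74, 44] [503. 279.]
side cap_green 0.78 [275, 262, 37, 35] [ 436. -138.]
side cap_green 0.61 [250, 369, 34, 36] [ 241. -380.]
side cap_green 0.37 [257, 157, 30, 30] [578. 291.]
side cap_green 0.17 [229, 70, 25, 84] [625. 664.]
side cap_blue 0.75 [260, 233, 34, 32] [444. -21.]
side cap_blue 0.66 [299, 308, 34, 38] [ 419. -293.]
side cap_blue 0.55 [244, 269, 19, 28] [ 333. -100.]
side cap_blue 0.45 [210, 167, 31, 38] [414. 295.]
side body_p 0.97 [214, 169, 27, 35] [409. 272.]
side body_p 0.93 [256, 156, 32, 31] [570. 275.]
side body_p 0.88 [236, 162, 31, 33] [495. 276.]
side body_p 0.68 [228, 215, 33, 28] [386.  81.]
side body_p 0.25 [240, 314, 39, 36] [ 283. -252.]
side tray 0.84 [212, 182, 78, 31] [469. 223.]
side tray 0.63 [212, 172, 29, 33] [414. 298.]
```

send_rows([
  [[1,0,0,-50,0],[1,0,0,-100,0],[1,-40,-20,-150,0],[1,-85,-47,-190,0],[1,-130,-73,-190,0],[1,-175,-98,-190,0],[1,-220,-123,-190,0],[1,-265,-148,-190,0],[1,-310,-174,-190,0],[1,-355,-200,-190,0]],
])

```text
clock: 2.55
eef_pos: [403.2, 277.9, 403.6]
eef_rot: [3.141, 0.0, 2.897]
wrist_force: [-0.4, 0.6, -1.0]
finger_gap: 94.7
```

Run:
```python
from h import *
s=manip.read_state();print(s["clock"],s["eef_pos"],s["eef_rot"],s["joints"])
c=shot("wrist");cv2.imwrite("pics/w1.png",c["img"][:,:,::-1])
for t,z in [("cap_green",17),("cap_blue",17),("body_p",80),("tray",16),("stand",250)]:
    for d in manip.find_in(t,c):
        l,tp,w,h=d["rect"];print(t,round(d["conf"],2),[int(v) for v in d["rect"]],onplane(c,(l+w/2,tp+h/2),z)[:2].round())
```

```text
2.55 [403.22527904 277.89267919 403.64700697] [3.14110404e+00 4.48378857e-04 2.89686705e+00] [ 5.28596076e-01  9.29532936e-02  1.33613289e+00  3.68128504e-05
  1.71184431e+00 -7.97469572e-01]
cap_green 0.76 [44, 214, 60, 43] [ 437. -144.]
cap_green 0.69 [151, 288, 94, 121] [745.   9.]
cap_blue 0.94 [48, 163, 52, 33] [334. -97.]
cap_blue 0.81 [1, 219, 27, 45] [ 419. -261.]
cap_blue 0.73 [116, 201, 52, 51] [451.  -8.]
cap_blue 0.55 [271, 235, 45, 45] [584. 261.]
cap_blue 0.27 [153, 290, 92, 120] [751.  11.]
cap_blue 0.24 [43, 214, 64, 45] [ 440. -143.]
cap_blue 0.16 [388, 190, 148, 102] [631. 589.]
body_p 0.96 [265, 230, 50, 52] [551. 260.]
body_p 0.72 [241, 138, 51, 57] [389. 259.]
body_p 0.56 [257, 187, 51, 53] [472. 266.]
body_p 0.49 [153, 291, 93, 120] [704.  43.]
tray 0.63 [240, 136, 75, 123] [459. 260.]
stand 0.59 [154, 288, 91, 124] [573. 130.]
```

View pics/w1.png

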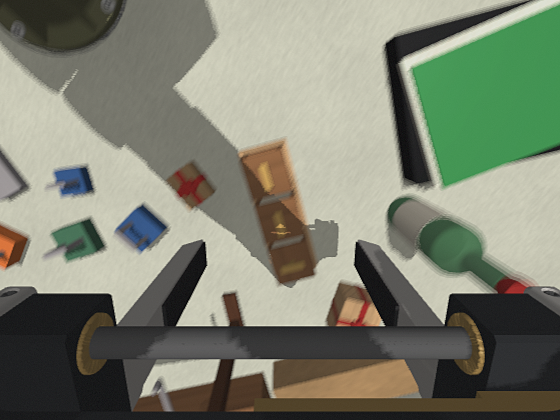

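send_rows([
  [[1,-40,0,45,0],[1,-79,0,90,0],[1,-79,0,135,0],[1,-79,0,165,0],[1,-79,0,165,0]],
])

```text
clock: 3.35
eef_pos: [476.5, 260.7, 233.5]
eef_rot: [-3.136, -0.007, 2.898]
wrist_force: [-0.3, -0.3, -0.1]
finger_gap: 94.2
```

Run:
```python
from h import *
s=manip.read_state();print(s["clock"],s["eef_pos"],s["eef_rot"])
c=shot("wrist");cv2.imwrite("pics/w2.png",c["img"][:,:,::-1])
for i in range(2):
  for t,z in [("body_p",80)]:
    for d in manip.silhouettes(t,c):
        l,tp,w,h=d["rect"];print(t,round(d["conf"],2),[int(v) for v in d["rect"]],onplane(c,(l+w/2,tp+h/2),z)[:2].round())
cv2.imwrite("pics/w2b.png",cv2.resize(c["img"][40:330,180:400,::-1],None,fx=2,fy=2,interpolation=3))
```

```text
3.35 [476.49297663 260.73477974 233.48055223] [-3.13614276 -0.0069099   2.89835635]
body_p 0.68 [263, 222, 69, 79] [555. 261.]
body_p 0.59 [240, 153, 83, 81] [471. 263.]
body_p 0.2 [190, 305, 46, 108] [661. 126.]
body_p 0.68 [263, 222, 69, 79] [555. 261.]
body_p 0.59 [240, 153, 83, 81] [471. 263.]
body_p 0.2 [190, 305, 46, 108] [661. 126.]
```

View pics/w2b.png

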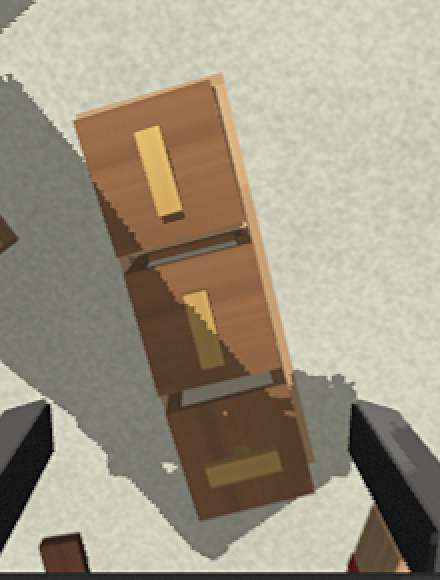

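Run:
```python
from h import *
c=shot("wrist")
for n,q in [("near",[(134,133),(158,126),(182,209),(160,215)]),("mid",[(183,295),(206,290),(224,362),(202,369)]),("far",[(205,470),(279,452),(283,468),(208,487)])]:
    P=np.array([onplane(c,(u/2+180-.25,v/2+40-.25),104)[:2] for u,v in q])
    (cx,cy),wh,a=cv2.minAreaRect(P.astype(np.float32));b=cv2.boxPoints(((cx,cy),wh,a));e=[b[1]-b[0],b[2]-b[1]];l=max(e,key=np.linalg.norm)
    print(n,P.mean(0).round(1),np.round(wh,1),np.degrees(np.arctan2(l[1],l[0])).round(1))
for n in ["scene","side"]:
    c=shot(n)
    for d in manip.silhouettes("stand",c)[:1]:
        print(n,d["conf"],d["rect"]);np.save(f"stand_{n}.npy",d["pixels"])
```

```text
near [399.8 260. ] [40.6 12. ] 2.1
mid [482.6 262.4] [12.3 41.4] -0.2
far [566.6 264.6] [10.7 43.6] -88.8
scene 0.98 [186.1, 179.3, 93.3, 122.0]
side 0.9 [314.5, 134.1, 95.2, 155.3]
```

Run:
```python
from h import *
S=HOOKS+[box(-12,12,y-12,y+12,0,240) for y in(-170,170)]+[box(-60,60,y-15,y+15,0,15) for y in(-170,170)]
v=[(shot(n),np.load(f"stand_{n}.npy")) for n in["scene","side"]]
r=fit(v,S,690,20,[-.3,0,.3]);print(r)
p=place(*r[1:])
print(p(np.array([[-72,y,250] for y in(-120,0,120.)])).round(1))
o=[]
for c,m in v:
    im=c["img"][:,:,::-1].copy()
    for y in (-120,0,120):
        q=proj(c,p(np.array([[-12,y,250],[-92,y,250.]])));cv2.line(im,*[tuple(map(int,a.round())) for a in q],(0,255,0),1)
    q=proj(c,p(np.array([[0,-180,262],[0,180,262.]])));cv2.line(im,*[tuple(map(int,a.round())) for a in q],(0,255,0),1)
    x,y=np.argwhere(m).mean(0)[::-1].astype(int);o.append(cv2.resize(im[y-80:y+80,x-60:x+60],None,fx=3,fy=3,interpolation=2))
cv2.imwrite("pics/st.png",np.hstack(o))
# caps: fit
for col in ["green","blue"]:
  w=[]
  for c,_ in v:
    ex={"green":(436,-145),"blue":(445,-18)}[col]
    ds=manip.silhouettes("cap_"+col,c);uv=proj(c,[[*ex,35]])[0]
    d=min(ds,key=lambda d:np.hypot(d["rect"][0]+d["rect"][2]/2-uv[0],d["rect"][1]+d["rect"][3]/2-uv[1]));print(d["rect"],uv.round())
    w.append((c,d["pixels"]))
  print(col,fit(w,CAP,*ex,np.arange(0,3.1,.4)))
```

```text
(np.float64(0.19179342254304804), np.float64(687.9229173023236), np.float64(-64.30190352911379), np.float64(-0.06768397095609159))
[[ 608.  -179.2  250. ]
 [ 616.1  -59.4  250. ]
 [ 624.2   60.3  250. ]]
[261.6, 208.9, 25.4, 24.2] [274. 219.]
[277.0, 262.9, 37.6, 37.0] [296. 281.]
green (np.float64(0.11485903985824408), np.float64(441.407113269914), np.float64(-133.96223482868345), np.float64(1.6717269320028065))
[286.5, 222.0, 20.2, 28.6] [294. 235.]
[261.3, 233.6, 34.5, 29.9] [278. 248.]
blue (np.float64(0.0992488897278716), np.float64(448.5507262665951), np.float64(-8.013606196375353), np.float64(0.5089285082925696))
```

View pics/st.png

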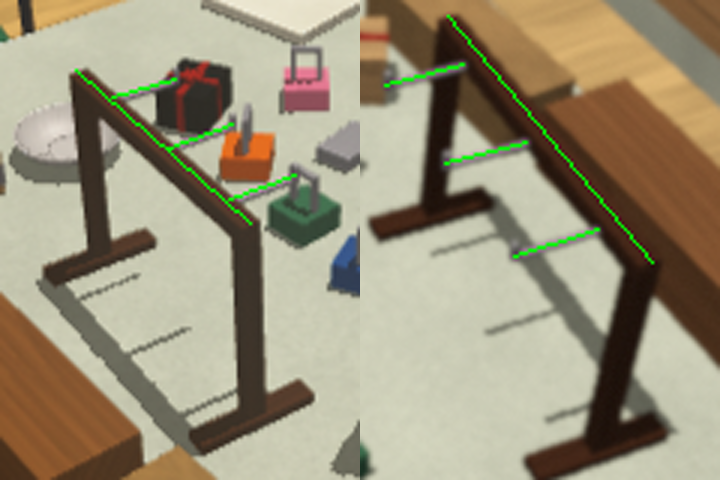

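send_rows([
  [[0.8,-6,-45,-20,7],[0.8,-12,-90,-20,15],[0.8,-18,-135,-20,23],[0.8,-25,-180,-20,31],[0.8,-32,-225,-20,39],[0.8,-38,-268,-20,47],[0.8,-38,-268,-20,47],[0.8,-38,-268,-20,47]],
])

```text
clock: 4.85
eef_pos: [450.7, -9.2, 258.5]
eef_rot: [3.141, -0.0, 2.076]
wrist_force: [0.2, 1.1, -0.1]
finger_gap: 75.6
```

```bash
cat > capfit.py <<'E'
from h import *
import sys
col,x,y,a=sys.argv[1],*map(float,sys.argv[2:5])
s=manip.read_state();c=shot("wrist")
ds=manip.silhouettes("cap_"+col,c);uv=proj(c,[[x,y,35]])[0]
d=min(ds,key=lambda d:np.hypot(d["rect"][0]+d["rect"][2]/2-uv[0],d["rect"][1]+d["rect"][3]/2-uv[1]))
print(uv.round(),[(round(e["conf"],2),np.round(e["rect"])) for e in ds])
r=fit([(c,d["pixels"])],CAP,x,y,[a-.3,a,a+.3,a+1.57]);print("fit",np.round(r,3))
print(tooldelta(s,r[1],r[2],55,r[3]+np.pi/2))
im=c["img"][:,:,::-1].copy();m=render(c,CAP,place(*r[1:])).astype(np.uint8)
im=cv2.resize(im,(1120,840),interpolation=3);cv2.drawContours(im,cv2.findContours(m,1,2)[0],-1,(0,255,255),1)
q=np.clip((uv*2).astype(int),200,[920,640]);cv2.imwrite(f"pics/{sys.argv[5]}.png",im[q[1]-200:q[1]+200,q[0]-200:q[0]+200])
E
python3 capfit.py blue 448 -8 0.51 b1
```

```text
[279. 183.] [(0.95, array([256., 154.,  50.,  51.])), (0.94, array([151., 170.,  50.,  49.])), (0.42, array([147., 305.,  54.,  18.]))]
fit [ 1.80000e-02  4.48366e+02 -4.69000e+00  5.07000e-01]
(array([5.100e+00, 1.000e-01, 2.035e+02]), [np.float64(-0.1), np.float64(179.9)])
```

View pics/b1.png

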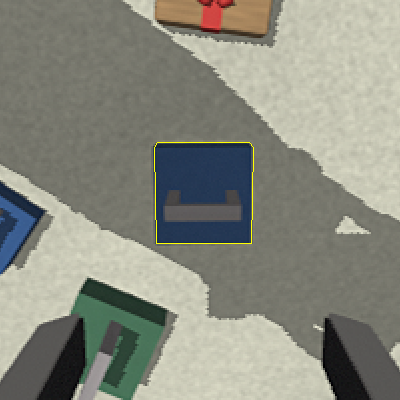

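send_rows([
  [[0.8,5,0,45,0],[0.8,5,0,90,0],[0.8,5,0,135,0],[0.8,5,0,170,0],[0.8,5,0,195,0],[0.8,5,0,203,0],[0.8,5,0,203,0],[0.3,5,0,203,0],[0.3,5,0,203,0],[0.3,5,0,203,0]],
], newtons=25)

```text
clock: 5.95
eef_pos: [448.8, -4.3, 56.3]
eef_rot: [3.14, 0.001, 2.077]
wrist_force: [-0.1, -1.0, 1.0]
finger_gap: 54.9
```

send_rows([
  [[0.3,0,0,0,0],[0.3,0,0,0,0],[0.3,0,0,0,0],[0.3,0,0,-20,0],[0.3,0,0,-60,0],[0.3,0,0,-100,0],[0.3,0,0,-145,0],[0.3,0,0,-190,0],[0.3,0,0,-190,0]],
], newtons=40)

```text
clock: 6.85
eef_pos: [449.9, -4.5, 250.7]
eef_rot: [3.134, 0.005, 2.076]
wrist_force: [1.2, -0.4, -1.5]
finger_gap: 43.4
```

send_rows([
  [[0.3,26,21,-5,4],[0.3,52,42,-10,8],[0.3,78,63,-10,13],[0.3,104,84,-10,18],[0.3,130,105,-10,23],[0.3,153,124,-10,27],[0.3,153,124,-10,27],[0.3,153,124,-10,27],[0.3,153,124,-10,27]],
])

```text
clock: 7.75
eef_pos: [482.5, 188.8, 254.8]
eef_rot: [-3.141, 0.0, 1.605]
wrist_force: [0.2, -0.5, -2.0]
finger_gap: 43.7
```

Run:
```python
from h import *
s=manip.read_state();print(s["eef_pos"],s["eef_rot"],s["joints"][5])
c=shot("wrist");im=cv2.resize(c["img"][:,:,::-1],(1120,840),interpolation=3)
print(proj(c,[[402,260,104],[483,262.4,104],[564,264.6,104]])*2)
cv2.imwrite("pics/t1.png",im[0:520,160:960])
```

```text
[482.45336189 188.7711256  254.83587898] [-3.14078891e+00  3.92175079e-04  1.60548429e+00] 0.2676811183133755
[[407.52137425 255.26624983]
 [566.33776289 256.24394659]
 [725.03208964 257.62597205]]
```

View pics/t1.png

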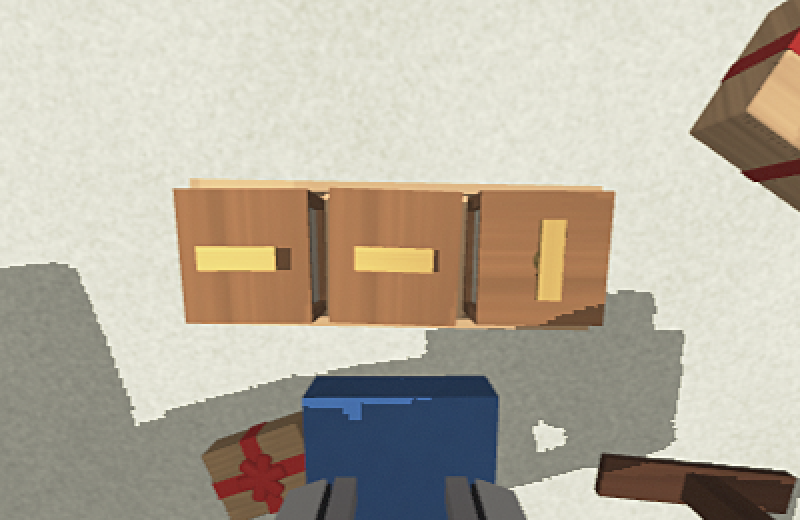

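Run:
```python
from h import *
s=manip.read_state();c=shot("wrist")
for n,uv in [("near",(395.5,258.5)),("mid",(554,260)),("far",(712,260))]: print(n,onplane(c,(uv[0]/2-.25,uv[1]/2-.25),104).round(1))
for sd in[("near",(355,258.5),(435,259)),("mid",(513.5,259),(594.5,260.5)),("far",(713,219.5),(711,300.5))]:
    a,b=[onplane(c,(u/2-.25,v/2-.25),104) for u,v in sd[1:]];d=b-a;print(sd[0],np.hypot(*d[:2]).round(1),np.degrees(np.arctan2(d[1],d[0])).round(1))
p=place(s["eef_pos"][0],s["eef_pos"][1],s["eef_rot"][2]-np.pi/2,s["eef_pos"][2]-55)
print((proj(c,p(np.array([[-32,32,0],[32,32,0],[-32,32,34],[32,32,34.]])))*2-[160,0]).round(1))
```

```text
near [395.7 258.4 104. ]
mid [476.7 260.5 104. ]
far [557.4 263.3 104. ]
near 40.9 1.7
mid 41.4 1.0
far 40.2 -85.6
[[315.5 374.7]
 [484.5 374.8]
 [301.6 396.1]
 [498.3 396.3]]
```

send_rows([
  [[0.3,40,-2,0,0],[0.3,72,-3.3,0,0],[0.3,72,-3.3,40,0],[0.3,72,-3.3,75,0],[0.3,72,-3.3,85,0],[0.3,72,-3.3,85,0],[0.3,72,-3.3,85,0]],
])

```text
clock: 8.55
eef_pos: [477.6, 261.3, 172.2]
eef_rot: [3.139, -0.001, 1.605]
wrist_force: [-0.1, -0.4, -0.7]
finger_gap: 43.7
```

send_rows([
  [[0.3,0,0,4,0],[0.3,0,0,8,0],[0.3,0,0,11,0],[0.3,0,0,14,0],[0.3,0,0,16,0],[0.3,0,0,16,0]],
])

```text
clock: 9.15
eef_pos: [476.8, 261.4, 154.1]
eef_rot: [-3.141, 0.0, 1.605]
wrist_force: [-0.1, 0.4, -1.4]
finger_gap: 43.4
```

send_rows([
  [[0.3,0,0,3,0],[0.3,0,0,6,0],[0.3,0,0,8,0],[0.3,0,0,8,0]],
])

```text
clock: 9.55
eef_pos: [477.0, 261.5, 146.4]
eef_rot: [3.141, -0.0, 1.605]
wrist_force: [-0.5, 0.2, 3.9]
finger_gap: 43.8
```

send_rows([
  [[0.3,0,0,3,0],[0.3,0,0,5.5,0],[0.3,0,0,5.5,0]],
])

```text
clock: 9.85
eef_pos: [477.0, 261.5, 141.9]
eef_rot: [3.141, -0.0, 1.605]
wrist_force: [-2.8, -1.5, 12.6]
finger_gap: 43.8
```

send_rows([
  [[0.3,0,0,0,8],[0.3,0,0,0,16],[0.3,0,0,0,24],[0.3,0,0,0,32],[0.3,0,0,0,40],[0.3,0,0,0,48],[0.3,0,0,0,56],[0.3,0,0,0,64],[0.3,0,0,0,72],[0.3,0,0,0,80]],
])

```text
clock: 10.85
eef_pos: [477.5, 261.5, 141.9]
eef_rot: [-3.141, -0.002, 0.203]
wrist_force: [0.9, -1.1, 10.6]
finger_gap: 43.4
```

send_rows([
  [[0.3,0,0,0,5],[0.3,0,0,0,10],[0.3,0,0,0,11],[0.3,0,0,0,11],[0.3,0,0,0,11]],
])

```text
clock: 11.35
eef_pos: [477.5, 261.5, 141.9]
eef_rot: [-3.141, -0.002, 0.017]
wrist_force: [1.0, -1.3, 8.6]
finger_gap: 43.6
```

```bash
python3 -c "
from h import *
s=manip.read_state();print(s['moment'],s['wrist_force'],s['eef_rot'],s['eef_pos'],s['joints'][5])"
```

```text
[-0.35270726  0.16723909 -0.05641603] [ 0.96043029 -1.28831752  8.61108844] [-3.14098229e+00 -2.19291145e-03  1.68478245e-02] [477.5381541  261.49648751 141.90198715] 1.9879683371971675
```

send_rows([
  [[0.3,0,0,-3,0],[0.3,0,0,-6,0],[0.3,0,0,-10,0],[0.3,0,0,-14,0],[0.3,0,0,-18,0],[0.3,0,0,-18,0]],
])

```text
clock: 11.95
eef_pos: [476.8, 261.4, 159.1]
eef_rot: [-3.142, -0.0, 0.017]
wrist_force: [-0.2, 0.1, -5.2]
finger_gap: 43.3
```

send_rows([
  [[0.3,0,0,-30,0],[0.3,0,0,-60,0],[0.3,0,0,-90,0],[0.3,0,0,-117,0],[0.3,0,0,-117,0],[0.3,14,40,-117,1],[0.3,28,80,-117,2],[0.3,42,120,-117,3],[0.3,56,160,-117,4],[0.3,69,197,-117,5]],
])

```text
clock: 12.95
eef_pos: [549.1, 63.7, 273.7]
eef_rot: [3.141, 0.002, -0.071]
wrist_force: [1.0, 0.6, -3.6]
finger_gap: 43.9
```

Run:
```python
from h import *
s=manip.read_state();print(s["clock"],s["eef_pos"],s["eef_rot"],s["wrist_force"])
p=place(687.9,-64.3,-.0677)
out=[]
for n,(w,h) in [("side",(260,260)),("wrist",(400,300)),("scene",(200,200))]:
    c=shot(n);im=c["img"][:,:,::-1].copy()
    uv=proj(c,[s["eef_pos"]])[0].astype(int) if n!="wrist" else (280,270)
    q=proj(c,p(np.array([[-72,120,250.],[-92,120,250],[-92,120,264]])));print(n,q.round(1))
    x=int(np.clip(uv[0]-70,0,420));y=int(np.clip(uv[1]-50,0,290))
    if n!="wrist": out.append(cv2.resize(im[y:y+130,x:x+140],(400,372),interpolation=3));print(x,y,400/140)
    else: cv2.imwrite("pics/wr_h.png",im)
cv2.imwrite("pics/h1.png",np.hstack(out))
```

```text
12.95 [549.14991486  63.70827792 273.71822248] [ 3.14125493e+00  2.36603744e-03 -7.12023165e-02] [ 0.97899598  0.633683   -3.57609897]
side [[323.9 156. ]
 [317.4 157.7]
 [317.7 153.7]]
229 105 2.857142857142857
wrist [[268.6 133.3]
 [269.1 165.6]
 [268.4 168.8]]
scene [[266.6 212.9]
 [272.1 210.7]
 [272.  206.9]]
216 148 2.857142857142857
```

View pics/h1.png

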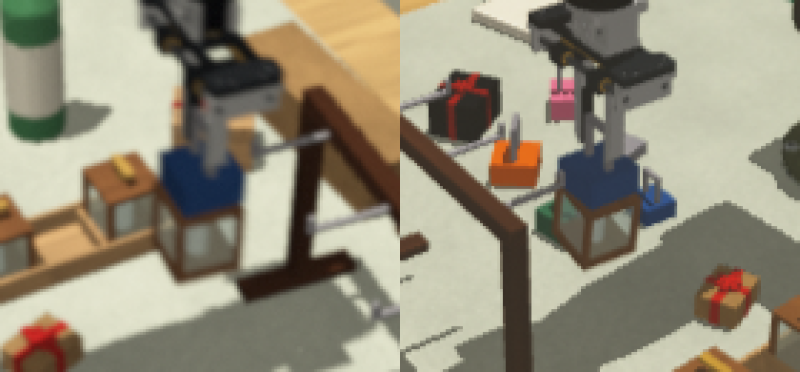

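View pics/wr_h.png

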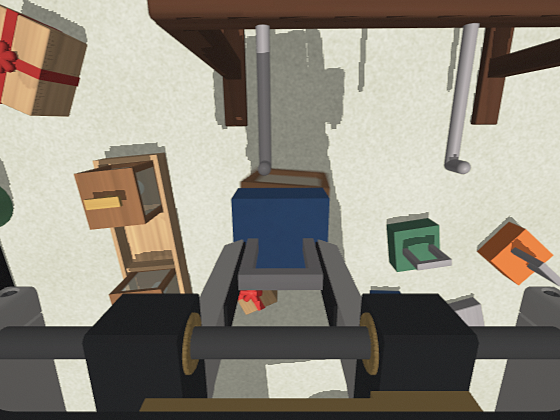

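Run:
```python
from h import *
s=manip.read_state();c=shot("wrist")
for uv,z in [((264,168),264),((264,140),250),((262.5,45),250),((263,25),250),((456,166),264),((465,80),250)]: print(uv,onplane(c,uv,z).round(1),tooldelta(s,*onplane(c,uv,z),s["eef_rot"][2])[0])
```

```text
(264, 168) [603.5  68.7 264. ] [53.7 -9.1  9.4]
(264, 140) [618.9  68.  250. ] [69.3 -9.6 23.3]
(262.5, 45) [672.3  64.2 250. ] [122.8  -9.7  23.2]
(263, 25) [682.5  63.  250. ] [133.   -9.3  23.1]
(456, 166) [596.3 -45.3 264. ] [ 55.  105.    9.4]
(465, 80) [645.  -54.1 250. ] [104.2 110.3  23.3]
```

send_rows([
  [[0.3,0,-5,10,0],[0.3,0,-9.5,22,0],[0.3,0,-9.5,22,0],[0.3,15,-9.5,22,0],[0.3,30,-9.5,22,0],[0.3,45,-9.5,22,0],[0.3,60,-9.5,22,0],[0.3,75,-9.5,22,0],[0.3,75,-9.5,22,0],[0.3,75,-9.5,22,0]],
])

```text
clock: 14.15
eef_pos: [624.3, 70.3, 253.3]
eef_rot: [3.141, 0.001, -0.07]
wrist_force: [0.7, 0.8, -3.8]
finger_gap: 43.7
```

send_rows([
  [[0.3,0,0,8,0],[0.3,0,0,16,0],[0.3,0,0,20,0],[0.3,0,0,22,0],[0.3,0,0,22,0]],
])

```text
clock: 14.65
eef_pos: [624.5, 69.8, 231.6]
eef_rot: [3.142, 0.0, -0.07]
wrist_force: [0.4, 0.2, -4.9]
finger_gap: 43.7
```

send_rows([
  [[0.3,0,0,1.5,0],[0.3,0,0,3,0],[0.3,0,0,3,0]],
])

```text
clock: 14.95
eef_pos: [624.6, 69.8, 228.7]
eef_rot: [3.142, 0.0, -0.07]
wrist_force: [-0.1, -0.2, -4.3]
finger_gap: 43.8
```

send_rows([
  [[0.3,0,0,1,0],[0.3,0,0,2,0],[0.3,0,0,2,0]],
])

```text
clock: 15.25
eef_pos: [624.8, 69.8, 227.7]
eef_rot: [-3.141, -0.001, -0.07]
wrist_force: [-1.3, 0.4, 2.0]
finger_gap: 43.5
```

send_rows([
  [[0.5,0,0,0,0],[0.55,0,0,0,0],[0.6,0,0,0,0],[0.65,0,0,0,0],[0.65,0,0,0,0],[0.65,0,0,-15,0],[0.65,0,0,-35,0],[0.65,0,0,-60,0],[0.65,0,0,-100,0],[0.65,0,0,-140,0]],
])

```text
clock: 16.25
eef_pos: [624.3, 69.8, 368.1]
eef_rot: [3.141, 0.001, -0.07]
wrist_force: [0.9, 0.1, -0.0]
finger_gap: 61.1
```

Run:
```python
from h import *
s=manip.read_state();print(s["clock"],s["eef_pos"],s["wrist_force"])
c=shot("wrist");im=c["img"][:,:,::-1];c=shot("side");b=c["img"][110:350,180:450,::-1]
cv2.imwrite("pics/h2.png",np.hstack([im[:,80:480],cv2.resize(b,(400,356),interpolation=3)[:356]]) if 0 else np.hstack([cv2.resize(im[:,80:480],(400,420)),cv2.copyMakeBorder(cv2.resize(b,(400,356),interpolation=3),0,64,0,0,0)]))
```

```text
16.25 [624.33325012  69.76705371 368.10619497] [ 0.90307164  0.13666012 -0.02989245]
```

View pics/h2.png

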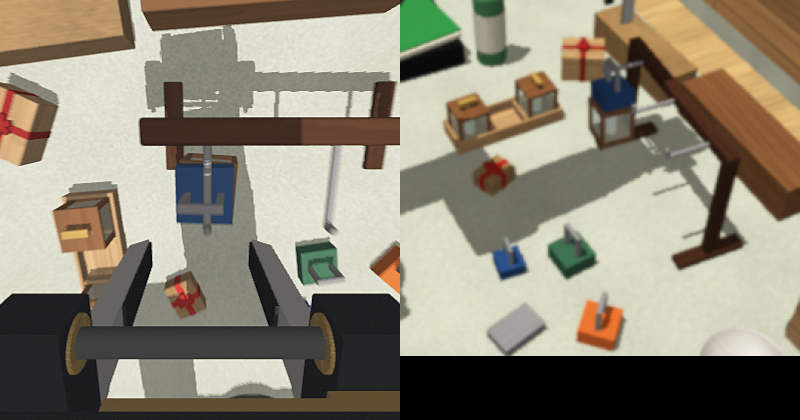

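send_rows([
  [[0.8,-28,36,0,-2],[0.8,-56,72,0,-4],[0.8,-84,108,20,-6],[0.8,-112,144,45,-8],[0.8,-140,180,70,-10],[0.8,-168,216,95,-10],[0.8,-168,216,110,-10],[0.8,-168,216,110,-10],[0.8,-168,216,110,-10]],
])

```text
clock: 17.25
eef_pos: [442.3, -133.7, 257.4]
eef_rot: [3.142, -0.0, 0.104]
wrist_force: [-0.3, 0.2, 0.5]
finger_gap: 75.0
```

```bash
python3 capfit.py green 441 -134 1.67 g1
```

```text
[280. 187.] [(0.56, array([254., 159.,  51.,  53.]))]
fit [ 1.80000e-02  4.38515e+02 -1.33981e+02  1.67400e+00]
(array([-3.800e+00, -1.000e-01,  2.024e+02]), [np.float64(-179.9), np.float64(0.1)])
```

View pics/g1.png

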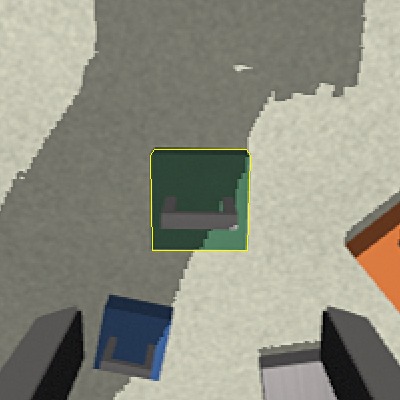

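send_rows([
  [[0.8,-4,0,45,0],[0.8,-4,0,90,0],[0.8,-4,0,135,0],[0.8,-4,0,170,0],[0.8,-4,0,195,0],[0.8,-4,0,202,0],[0.8,-4,0,202,0],[0.3,-4,0,202,0],[0.3,-4,0,202,0],[0.3,-4,0,202,0]],
], newtons=40)

```text
clock: 18.35
eef_pos: [438.5, -134.4, 55.9]
eef_rot: [3.141, -0.002, 0.104]
wrist_force: [0.5, 0.1, 0.1]
finger_gap: 54.7
```

send_rows([
  [[0.3,0,0,0,0],[0.3,0,0,0,0],[0.3,0,0,0,0],[0.3,0,0,-20,0],[0.3,0,0,-60,0],[0.3,0,0,-100,0],[0.3,0,0,-145,0],[0.3,0,0,-200,0],[0.3,0,0,-200,0]],
])

```text
clock: 19.25
eef_pos: [439.4, -134.9, 260.5]
eef_rot: [3.137, -0.008, 0.104]
wrist_force: [0.3, -0.6, -1.4]
finger_gap: 44.3
```

send_rows([
  [[0.3,0,-32,0,-8],[0.3,0,-64,0,-16],[0.3,-2,-96,0,-24],[0.3,-3,-128,0,-32],[0.3,-4,-160,0,-40],[0.3,-5,-192,0,-48],[0.3,-6,-224,0,-56],[0.3,-7,-256,0,-64],[0.3,-8,-288,0,-72],[0.3,-9.5,-323,4,-79]],
])

```text
clock: 20.25
eef_pos: [394.4, 187.1, 250.3]
eef_rot: [-3.141, 0.0, 1.488]
wrist_force: [0.8, -0.5, -0.5]
finger_gap: 43.6
```

send_rows([
  [[0.3,0,0,0,-4],[0.3,0,0,0,-7],[0.3,0,0,0,-7],[0.3,0,0,0,-7]],
])

```text
clock: 20.65
eef_pos: [394.7, 185.8, 250.3]
eef_rot: [-3.141, 0.0, 1.603]
wrist_force: [0.9, 0.6, -1.0]
finger_gap: 43.7
```

Run:
```python
from h import *
s=manip.read_state();print(s["eef_pos"],s["eef_rot"],s["joints"][5])
c=shot("wrist");im=cv2.resize(c["img"][:,:,::-1],(1120,840),interpolation=3)
print(proj(c,[[395.7,258.4,104]])*2-[160,0])
p=place(s["eef_pos"][0],s["eef_pos"][1],s["eef_rot"][2]-np.pi/2,s["eef_pos"][2]-55)
print((proj(c,p(np.array([[-32,32,0],[32,32,0],[-32,32,34],[32,32,34.]])))*2-[160,0]).round(1))
cv2.imwrite("pics/t2.png",im[0:520,160:960])
```

```text
[394.73719573 185.79353024 250.31143945] [-3.14078541e+00  2.98876810e-04  1.60340216e+00] 0.3233404826463073
[[406.86613263 258.56086647]]
[[315.6 374.6]
 [484.6 374.8]
 [301.6 396.1]
 [498.3 396.3]]
```

View pics/t2.png

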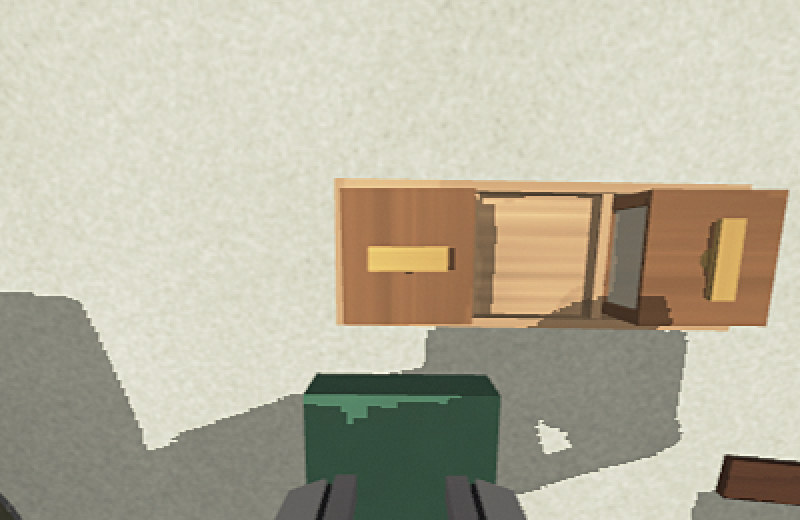

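send_rows([
  [[0.3,40,1.5,0,0],[0.3,73,2.7,0,0],[0.3,73,2.7,40,0],[0.3,73,2.7,70,0],[0.3,73,2.7,80,0],[0.3,73,2.7,80,0],[0.3,73,2.7,80,0]],
])

```text
clock: 21.4
eef_pos: [395.7, 259.1, 172.2]
eef_rot: [3.14, -0.001, 1.604]
wrist_force: [0.3, -0.9, -1.3]
finger_gap: 43.2
```

send_rows([
  [[0.3,0,0,4,0],[0.3,0,0,8,0],[0.3,0,0,11,0],[0.3,0,0,14,0],[0.3,0,0,16,0],[0.3,0,0,16,0]],
])

```text
clock: 22.0
eef_pos: [395.0, 259.0, 154.6]
eef_rot: [-3.141, 0.0, 1.605]
wrist_force: [-0.6, 0.3, -2.1]
finger_gap: 43.7
```

send_rows([
  [[0.3,0,0,3,0],[0.3,0,0,6,0],[0.3,0,0,8,0],[0.3,0,0,8,0]],
])

```text
clock: 22.4
eef_pos: [395.2, 259.1, 146.9]
eef_rot: [3.141, -0.0, 1.605]
wrist_force: [0.3, 0.0, 4.0]
finger_gap: 43.3
```

send_rows([
  [[0.3,0,0,3,0],[0.3,0,0,6,0],[0.3,0,0,6,0]],
])

```text
clock: 22.7
eef_pos: [395.3, 259.1, 141.3]
eef_rot: [3.141, -0.0, 1.605]
wrist_force: [-1.6, -0.4, 8.3]
finger_gap: 44.0
```

send_rows([
  [[0.3,0,0,0.6,0],[0.3,0,0,0.6,8],[0.3,0,0,0.6,16],[0.3,0,0,0.6,24],[0.3,0,0,0.6,32],[0.3,0,0,0.6,40],[0.3,0,0,0.6,48],[0.3,0,0,0.6,56],[0.3,0,0,0.6,64],[0.3,0,0,0.6,72]],
])

```text
clock: 23.7
eef_pos: [395.8, 259.3, 141.3]
eef_rot: [-3.141, -0.003, 0.343]
wrist_force: [0.1, -0.8, 12.7]
finger_gap: 43.7
```

send_rows([
  [[0.3,0,0,0,8],[0.3,0,0,0,16],[0.3,0,0,0,19],[0.3,0,0,0,19],[0.3,0,0,0,19],[0.3,0,0,0,19]],
])

```text
clock: 24.3
eef_pos: [395.9, 259.3, 141.3]
eef_rot: [-3.141, -0.003, 0.017]
wrist_force: [1.1, -0.5, 13.4]
finger_gap: 44.0
```

send_rows([
  [[0.3,0,0,-3,0],[0.3,0,0,-6,0],[0.3,0,0,-10,0],[0.3,0,0,-14,0],[0.3,0,0,-18,0],[0.3,0,0,-18,0]],
])

```text
clock: 24.9
eef_pos: [395.0, 259.0, 158.5]
eef_rot: [3.142, 0.0, 0.017]
wrist_force: [0.7, -0.2, -2.5]
finger_gap: 43.5
```

send_rows([
  [[0.3,0,0,-30,0],[0.3,0,0,-60,0],[0.3,0,0,-90,0],[0.3,0,0,-117,0],[0.3,0,0,-117,0],[0.3,0,0,-117,0]],
])

```text
clock: 25.5
eef_pos: [394.8, 258.9, 274.2]
eef_rot: [3.141, 0.001, 0.017]
wrist_force: [1.0, -1.0, -5.0]
finger_gap: 43.8
```

send_rows([
  [[0.3,17,38,0,1],[0.3,35,76,0,2],[0.3,52,114,0,3],[0.3,70,152,0,4],[0.3,88,190,0,5],[0.3,105,228,0,5],[0.3,123,266,0,5],[0.3,141,306,0,5],[0.3,141,306,0,5],[0.3,141,306,0,5]],
])

```text
clock: 26.5
eef_pos: [540.8, -45.0, 272.9]
eef_rot: [-3.141, 0.004, -0.072]
wrist_force: [-0.3, 0.7, -4.0]
finger_gap: 43.3
```

Run:
```python
from h import *
s=manip.read_state();print(s["clock"],s["eef_pos"],s["eef_rot"],s["wrist_force"])
c=shot("wrist");cv2.imwrite("pics/wr_h3.png",c["img"][:,:,::-1]);np.save("cam.npy",c,allow_pickle=True)
```

```text
26.5 [540.79192501 -45.02630352 272.85020597] [-3.14088326  0.00376623 -0.07193011] [-0.27532859  0.67601561 -3.9760096 ]
```

View pics/wr_h3.png

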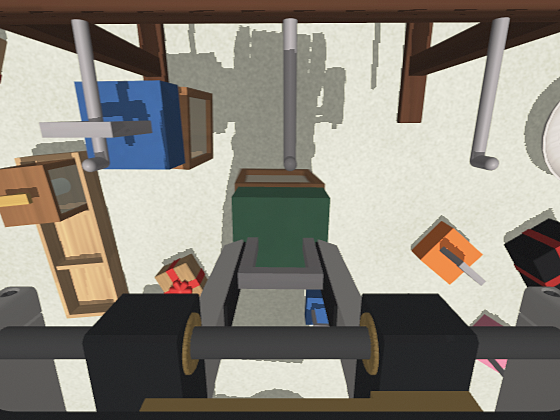

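send_rows([
  [[0.3,0,3,10,0],[0.3,0,6,21,0],[0.3,0,6,21,0],[0.3,15,6,21,0],[0.3,30,6,21,0],[0.3,45,6,21,0],[0.3,60,6,21,0],[0.3,76,6,21,0],[0.3,76,6,21,0],[0.3,76,6,21,0]],
])

```text
clock: 27.55
eef_pos: [616.4, -55.6, 253.8]
eef_rot: [-3.142, 0.001, -0.07]
wrist_force: [0.6, -0.6, -3.8]
finger_gap: 43.9
```

send_rows([
  [[0.3,0,0,8,0],[0.3,0,0,16,0],[0.3,0,0,20,0],[0.3,0,0,23,0],[0.3,0,0,23,0]],
])

```text
clock: 28.05
eef_pos: [616.4, -55.9, 230.8]
eef_rot: [-3.142, 0.001, -0.07]
wrist_force: [-0.2, 0.5, -3.5]
finger_gap: 44.0
```

send_rows([
  [[0.3,0,0,1,0],[0.3,0,0,2,0],[0.3,0,0,2,0]],
])

```text
clock: 28.35
eef_pos: [616.6, -55.9, 229.3]
eef_rot: [3.142, -0.0, -0.07]
wrist_force: [-0.4, -0.3, -4.3]
finger_gap: 43.4
```

send_rows([
  [[0.3,0,0,1,0],[0.3,0,0,2,0],[0.3,0,0,2,0]],
])

```text
clock: 28.65
eef_pos: [616.7, -55.9, 227.3]
eef_rot: [3.142, -0.0, -0.07]
wrist_force: [-0.3, 0.3, -3.0]
finger_gap: 43.7
```

send_rows([
  [[0.3,0,0,0.7,0],[0.3,0,0,1.2,0],[0.3,0,0,1.2,0]],
])

```text
clock: 28.95
eef_pos: [616.8, -55.9, 227.1]
eef_rot: [3.141, -0.001, -0.07]
wrist_force: [-2.7, 0.3, 4.1]
finger_gap: 43.4
```

Contact; release and withdraw upward.

send_rows([
  [[0.5,0,0,-0.5,0],[0.55,0,0,-0.5,0],[0.6,0,0,-0.5,0],[0.65,0,0,-0.5,0],[0.65,0,0,-0.5,0],[0.65,0,0,-15,0],[0.65,0,0,-35,0],[0.65,0,0,-60,0],[0.65,0,0,-100,0],[0.65,0,0,-140,0]],
])

```text
clock: 29.95
eef_pos: [616.2, -55.8, 368.6]
eef_rot: [3.142, -0.0, -0.07]
wrist_force: [0.1, 0.8, 1.1]
finger_gap: 61.2
```

send_rows([
  [[0.65,-40,0,0,0],[0.65,-80,0,0,0],[0.65,-120,0,0,0],[0.65,-120,0,0,0],[0.65,-120,0,0,0],[0.65,-120,0,0,0],[0.65,-120,0,0,0],[0.65,-120,0,0,0],[0.65,-120,0,0,0],[0.65,-120,0,0,0]],
])

```text
clock: 30.95
eef_pos: [497.1, -47.5, 365.9]
eef_rot: [-3.142, 0.0, -0.07]
wrist_force: [-0.3, -0.1, -0.0]
finger_gap: 60.9
```

send_rows([
  [[0.65,0,0,0,0],[0.65,0,0,0,0],[0.65,0,0,0,0],[0.65,0,0,0,0],[0.65,0,0,0,0],[0.65,0,0,0,0],[0.65,0,0,0,0],[0.65,0,0,0,0],[0.65,0,0,0,0],[0.65,0,0,0,0]],
])

```text
clock: 31.95
eef_pos: [496.9, -47.4, 366.1]
eef_rot: [3.142, -0.0, -0.07]
wrist_force: [-0.9, 0.6, -0.4]
finger_gap: 60.8
```

Run:
```python
from h import *
g=[]
for i in range(2):
    w=shot("wrist")["img"][:,:,::-1];c=shot("side");g.append((w,c["img"][:,:,::-1]))
print([np.abs(g[0][k].astype(int)-g[1][k]).mean() for k in(0,1)])
print(manip.read_state()["clock"])
b=cv2.resize(g[1][1][110:420,180:450],(366,420),interpolation=3)
cv2.imwrite("pics/h4.png",np.hstack([g[1][0][:,80:500],b]))
```

```text
[np.float64(0.9808219954648526), np.float64(0.7258347505668934)]
32.15
```

View pics/h4.png

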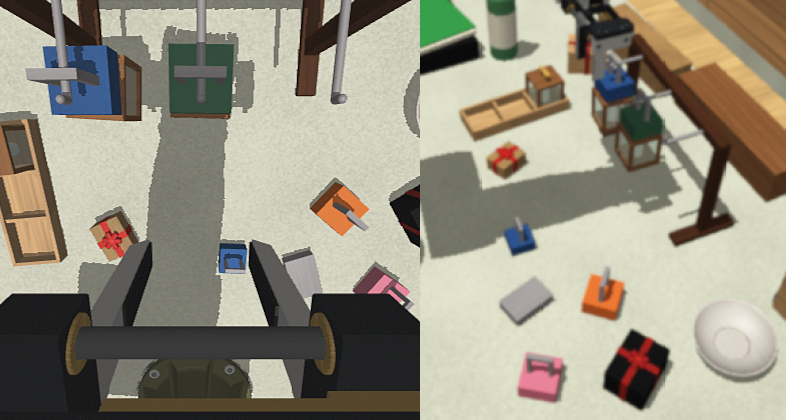

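Run:
```python
from h import *
np.save("a.npy",shot("wrist")["img"]);print([ (d["conf"],d["rect"]) for n in("scene","side") for d in manip.find_in("cap_red",shot(n))])
```

```text
[]
```

send_rows([
  [[0.65,0,0,0,0],[0.65,0,0,0,0],[0.65,0,0,0,0],[0.65,0,0,0,0],[0.65,0,0,0,0],[0.65,0,0,0,0],[0.65,0,0,0,0],[0.65,0,0,0,0],[0.65,0,0,0,0],[0.65,0,0,0,0]],
])

```text
clock: 33.4
eef_pos: [496.9, -47.5, 366.1]
eef_rot: [3.142, -0.0, -0.07]
wrist_force: [0.5, 0.3, 0.4]
finger_gap: 61.3
```

send_rows([
  [[0.65,0,0,0,0],[0.65,0,0,0,0],[0.65,0,0,0,0],[0.65,0,0,0,0],[0.65,0,0,0,0],[0.65,0,0,0,0],[0.65,0,0,0,0],[0.65,0,0,0,0],[0.65,0,0,0,0],[0.65,0,0,0,0]],
])

```text
clock: 34.4
eef_pos: [496.9, -47.4, 366.1]
eef_rot: [-3.142, -0.0, -0.07]
wrist_force: [-0.0, -0.2, -0.2]
finger_gap: 60.9
```

Run:
```python
from h import *
I=[np.load("a.npy")]+[shot("wrist")["img"] for _ in range(8)]
for im in I:
    h=cv2.cvtColor(im,cv2.COLOR_RGB2HSV)[:140]
    o=[]
    for lo,hi in((100,130),(60,95)):
        m=(h[...,0]>=lo)&(h[...,0]<=hi)&(h[...,1]>90);m=m&(np.arange(560)[None]>100)&(np.arange(560)[None]<330);o+=list(np.argwhere(m).mean(0).round(2))
    print(o)
```

```text
[np.float64(80.9), np.float64(167.75), np.float64(79.45), np.float64(281.83)]
[np.float64(80.9), np.float64(167.74), np.float64(79.14), np.float64(280.57)]
[np.float64(80.9), np.float64(167.75), np.float64(79.75), np.float64(280.17)]
[np.float64(80.91), np.float64(167.75), np.float64(79.63), np.float64(280.24)]
[np.float64(80.9), np.float64(167.75), np.float64(80.05), np.float64(280.37)]
[np.float64(80.9), np.float64(167.75), np.float64(79.32), np.float64(280.8)]
[np.float64(80.9), np.float64(167.75), np.float64(79.56), np.float64(280.48)]
[np.float64(80.9), np.float64(167.75), np.float64(79.65), np.float64(280.58)]
[np.float64(80.91), np.float64(167.74), np.float64(79.34), np.float64(279.47)]
```

send_rows([
  [[0.65,0,0,0,0],[0.65,0,0,0,0],[0.65,0,0,0,0],[0.65,0,0,0,0],[0.65,0,0,0,0],[0.65,0,0,0,0],[0.65,0,0,0,0],[0.65,0,0,0,0],[0.65,0,0,0,0],[0.65,0,0,0,0]],
])

```text
clock: 35.8
eef_pos: [496.9, -47.5, 366.0]
eef_rot: [-3.142, 0.0, -0.07]
wrist_force: [0.6, 1.1, -0.2]
finger_gap: 60.9
```

Run:
```python
from h import *
I=[np.load("a.npy")]+[shot("wrist")["img"] for _ in range(8)]
G=[cv2.cvtColor(i,cv2.COLOR_RGB2GRAY)[35:125,235:325].astype(np.float32) for i in I]
w=cv2.createHanningWindow((90,90),cv2.CV_32F)
for g in G[1:]: print(np.round(cv2.phaseCorrelate(G[0],g,w),3),np.abs(g-G[0]).mean())
```

```text
Traceback (most recent call last):
ValueError: setting an array element with a sequence. The requested array has an inhomogeneous shape after 1 dimensions. The detected shape was (2,) + inhomogeneous part.
```

Run:
```python
from h import *
I=[np.load("a.npy")]+[shot("wrist")["img"] for _ in range(8)]
G=[cv2.cvtColor(i,cv2.COLOR_RGB2GRAY)[35:125,235:325].astype(np.float32) for i in I]
w=cv2.createHanningWindow((90,90),cv2.CV_32F)
for g in G[1:]: print(np.round(cv2.phaseCorrelate(G[0],g,w)[0],3))
c=shot("wrist");print([(d["conf"],d["rect"]) for d in manip.find_in("body_r",shot("side"))])
```

```text
[-0.005  0.012]
[ 0.016 -0.089]
[ 0.016 -0.174]
[-0.002 -0.186]
[-0.053 -0.31 ]
[-0.127 -0.271]
[-0.055 -0.37 ]
[-0.155 -0.38 ]
[(0.79, [324.8, 196.6, 37.8, 43.5]), (0.65, [256.9, 156.0, 31.3, 31.5]), (0.63, [307.9, 173.3, 33.4, 34.1]), (0.61, [326.1, 176.8, 34.8, 36.6])]
```

send_rows([
  [[0.65,0,0,0,0],[0.65,0,0,0,0],[0.65,0,0,0,0],[0.65,0,0,0,0],[0.65,0,0,0,0],[0.65,0,0,0,0],[0.65,0,0,0,0],[0.65,0,0,0,0],[0.65,0,0,0,0],[0.65,0,0,0,0]],
])

```text
clock: 37.75
eef_pos: [496.9, -47.4, 366.1]
eef_rot: [-3.142, -0.0, -0.07]
wrist_force: [0.2, -0.4, 0.2]
finger_gap: 61.0
```

send_rows([
  [[0.65,0,0,0,0],[0.65,0,0,0,0],[0.65,0,0,0,0],[0.65,0,0,0,0],[0.65,0,0,0,0],[0.65,0,0,0,0],[0.65,0,0,0,0],[0.65,0,0,0,0],[0.65,0,0,0,0],[0.65,0,0,0,0]],
])

```text
clock: 38.75
eef_pos: [496.9, -47.4, 366.1]
eef_rot: [3.142, 0.0, -0.07]
wrist_force: [-0.5, 0.3, -0.3]
finger_gap: 61.0
```

send_rows([
  [[0.65,0,0,0,0],[0.65,0,0,0,0],[0.65,0,0,0,0],[0.65,0,0,0,0],[0.65,0,0,0,0],[0.65,0,0,0,0],[0.65,0,0,0,0],[0.65,0,0,0,0],[0.65,0,0,0,0],[0.65,0,0,0,0]],
])

```text
clock: 39.75
eef_pos: [496.9, -47.4, 366.1]
eef_rot: [3.142, -0.0, -0.07]
wrist_force: [-0.6, 0.1, -0.2]
finger_gap: 60.6
```

send_rows([
  [[0.65,0,0,0,0],[0.65,0,0,0,0],[0.65,0,0,0,0],[0.65,0,0,0,0],[0.65,0,0,0,0],[0.65,0,0,0,0],[0.65,0,0,0,0],[0.65,0,0,0,0],[0.65,0,0,0,0],[0.65,0,0,0,0]],
])

```text
clock: 40.75
eef_pos: [496.9, -47.4, 366.0]
eef_rot: [-3.142, 0.0, -0.07]
wrist_force: [0.2, -0.2, -0.3]
finger_gap: 61.4
```

Run:
```python
from h import *
I=[np.load("a.npy")]+[shot("wrist")["img"] for _ in range(16)]
G=[cv2.cvtColor(i,cv2.COLOR_RGB2GRAY)[35:125,235:325].astype(np.float32) for i in I]
B=[cv2.cvtColor(i,cv2.COLOR_RGB2GRAY)[175:265,170:260].astype(np.float32) for i in I]
w=cv2.createHanningWindow((90,90),cv2.CV_32F)
for g,b in zip(G[1:],B[1:]): print(np.round(cv2.phaseCorrelate(G[0],g,w)[0],3),np.round(cv2.phaseCorrelate(B[0],b,w)[0],3))
cv2.imwrite("pics/z.png",np.hstack([cv2.resize(I[-1][0:140,100:340,::-1],(800,466),interpolation=3)]))
```

```text
[-0.005  0.015] [-0.023  0.008]
[ 0.031 -0.098] [-0.057  0.068]
[-0.056 -0.055] [-0.054  0.081]
[-0.02  -0.154] [-0.042  0.111]
[-0.062 -0.187] [0.025 0.175]
[-0.209 -0.371] [0.015 0.088]
[-0.207 -0.507] [0.086 0.168]
[-0.259 -0.506] [0.127 0.097]
[-0.275 -0.408] [0.177 0.09 ]
[-0.308 -0.533] [0.159 0.033]
[-0.436 -0.722] [ 0.216 -0.021]
[-0.234 -0.941] [ 0.262 -0.017]
[-0.366 -0.735] [0.297 0.02 ]
[-0.29  -0.652] [0.256 0.094]
[-0.56  -0.921] [0.145 0.041]
[-0.484 -0.852] [0.145 0.001]
```

View pics/z.png

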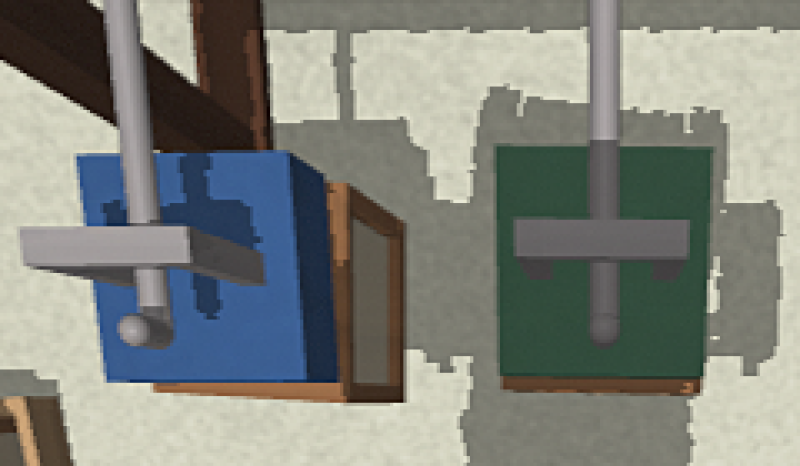

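```bash
python3 -c "
from cell import manip
print(manip.sign_off())"
```

```text
the job is handed in; nothing more can be done
None
```

I made up two lanterns and hung them, and handed the job in at about 41 s of the 210 s allowed. The larger blue cap is locked on the tray's middle body and hangs on the left hook. The green cap is locked on the near body (nearest the robot) and hangs on the middle hook. I saw no red cap in any picture, and the network found none, so the far body stays in its cell.

- **Locking:** both caps reached the bottom of their push. After the quarter-turn, the whole lantern lifted with each handle, at about 4–5 N on the wrist.
- **Final view:** the last pictures show both handles resting on their hooks behind the upturned tips, with the gripper clear. I saw no sign that the gift boxes, bottle, dish, tin or look-alike caps had been disturbed, but I did not measure their positions.
- **Stillness (readings partly disagreed):** the blue lantern's image position stayed fixed to 0.01 px. The green lantern's readings scattered and seemed to drift, by up to 1 px. A patch of table used as a reference drifted too, though less (about 0.3 px). The drift began again near zero with each new set of pictures, so I took it for a picture effect rather than swinging.

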